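# Line up the mounted samples and hold the penlight on the middle one

## Task

Slide the three loose round resin samples across the worktop, without lifting them, into the three notches of the locating rail, one seated in each, so that they stand in an even row. Then draw the penlight out of its stand, tilt it to about 45 degrees and finish while still holding it in the air, touching nothing but the gripper, its lens about 10 cm from the middle sample and pointing down at it (from whichever side suits). Leave the loose USB stick, gauge block, loupe and dish where they are.

Things in the scene. Friction and masses are not known exactly. Their poses are not given: they have to be found in the camera images.
- resin_sample_a: one of three loose, interchangeable round samples cast in tan resin: upright disc 32 mm in diameter, 22 mm high, 30 g; origin at the centre of its underside, z up
- resin_sample_b: one of three loose, interchangeable round samples cast in black resin: upright disc 32 mm in diameter, 20 mm high, 30 g; origin at the centre of its underside, z up
- resin_sample_c: one of three loose, interchangeable round samples cast in whitish resin: upright disc 32 mm in diameter, 24 mm high, 30 g; origin at the centre of its underside, z up
- v_rail: fixed aluminium bar on the worktop, 226 mm long along its y, 16 mm high, with three shallow notches 70 mm apart in its front. Its front looks to its own -x (toward the robot). Origin on the worktop where the centre of a sample lies when seated in the middle notch; the bar's plain front face is 10 mm to +x of that, its back face at +31 mm. Each notch is a V of 130 degrees, 32 mm wide at the front and about 7 mm deep, so a sample pushed along +x into it centres itself
- seat_left (a point): seat of the left-hand (+y) notch, 12 mm above the worktop: where the centre of a sample seated there is, seen from above; at y = 70 mm on the rail, axes as the rail's
- seat_middle (a point): seat of the middle notch, 12 mm above the worktop: where the centre of a sample seated there is, seen from above; at y = 0 mm on the rail, axes as the rail's. Behind the rail, from about world x = 0.65 m, stand a socket tower and, to the right, a tall microscope: keep the arm clear of them
- seat_right (a point): seat of the right-hand (-y) notch, 12 mm above the worktop: where the centre of a sample seated there is, seen from above; at y = -70 mm on the rail, axes as the rail's
- penlight: loose straight aluminium inspection penlight, a round rod 18 mm in diameter and 125 mm long with a small rubber button on its tail (4 mm more), 60 g, balanced at mid length. At the start it stands upright in its stand, lens end down, its upper 80 mm free. Origin at the centre of the lens face; z points from the lens along the rod to the tail, so the light points along -z
- penlight_lens (a point): centre of the penlight's lens face (the same point as its origin)
- penlight_stand: fixed black block 60 x 90 mm (along its x, y), 55 mm high, origin at the centre of its underside. The penlight stands in the larger hole, 21 mm wide and 45 mm deep, at y = -20 mm of the block; a smaller empty hole is at y = +24 mm. Draw the penlight straight up at least 50 mm to clear it
- usb_stick: bystander: loose USB stick lying flat, 17 x 48 mm, 8 mm thick
- gauge_block: bystander: loose flat steel block, 30 x 35 x 9 mm
- loupe: bystander: loose black stand loupe, 40 mm wide, 42 mm high
- dish: bystander: loose clear round dish, 70 mm wide, 12 mm high
Mind the look-alikes: they are no part of the job. Leave any blue or purple look-alike of the penlight alone.

How it is judged:
By the outcome, as a careful person would: the job done as asked, in the order asked, and still so for the second after the job is handed in, while the arm keeps its last pose, push and grip.
It also fails if it takes over 72 s, if anything falls off the work surface, if the arm or the gripper's body presses on something with over 40 N, if the wrist force passes 120 N, or if a joint passes its speed limit or range.

## Robot

A 6-joint arm with a two-finger parallel gripper is mounted at the origin on a cart in front of the work surface, level with it; the furniture and walls round the work are solid. World frame = base frame: x ahead of the robot, y to its left, z up, the work surface at z = 0. Lengths are in m, angles in rad, forces in N, time in s.
With the tool pointing down it reaches from about 0.4 to 0.925 m from the base axis. Payload 12.5 kg.
Tool frame: the origin (TCP) lies at the very end of the fingers, on their centre line; the grasp point (between the pads) lies 19 mm behind it; x points along the fingers, y is the direction in which the jaws open and shut, and the axes are right-handed (so a half turn about x gives the same grasp; the last joint's range is limited). The gripper opens to 95 mm and grips with 3 to 60 N. Pads are 20 mm wide; open, the fingers measure 119 mm over their backs; the gripper's body (75 mm by 180 mm) begins 59 mm behind the grasp point.
Start: joints at [-1.411, 0.491, 1.559, -0, 1.092, -0.106], TCP at [0.164, -0.603, 0.215] pointing down, gripper open.
Joint ranges: [-3.1, 3.1], [-0.84, 2.19], [0.05, 2.79], [-1.13, 4.28], [0.06, 2.93], [-2.69, 2.69]. Speed limits (rad/s): [2.22, 2.22, 2.79, 3.14, 3.14, 3.14].

## Interface

Orientations are given as a unit quaternion [x, y, z, w].
In Python, from cell import robot, eyes, workorder, boxes_of, cut_out gives the robot as it stands. The module is installed in compiled form; this text tells all that it offers.
- The arm moves only by the shell command python3 -m crank 'ROWS' [FORCE]. ROWS is text: rows parted by semicolons, each of 7 numbers parted by spaces: the turn, a rotation vector about the tool's x, y, z in degrees, then the shift along the tool's x, y, z in m, then the closure, from 0 (fully open) to 1 (shut). A call has 1 to 12 rows; each row is the pose to reach, as a shift and turn from the pose measured when the call began, along the tool's axes at that moment; what a row does not reach only later rows make up. A row lasts 1/12 s, in which the tool goes at most 41.7 mm and 7.16 degrees, less where a joint would pass 70% of its speed; a pose out of reach is approached as far as the arm can. A call with a gripper value outside its range is refused whole. The fingers move at their own pace and stop on an object; FORCE is the grip in N (left out, the last holds). Time passes only in rows, so rows that repeat a pose let the fingers close. It gives the time, the measured TCP pose, the force and the opening at its end, in the units of the state.
- robot.get_obs(): the state, without advancing time (a new reading comes with each control period).
- eyes.get_image(name): name is "side" or "top" or "wrist"; returns (picture, depth): 384x512x3 uint8, red, green, blue; 384x512 float32, m along the optical axis (not along the pixel's ray), 0 where there is no reading.
- eyes.camera_params(name): a dict with "K" (3x3 intrinsics, pixels), "R" (3x3) and "t" (3): a world point X has camera coordinates R X + t. Camera axes: x right, y down, z forward; pixel columns grow to the right and rows downward; lengths in m; the calibration is good to about 2 mm. A picture is of the moment at which its call begins: read the wrist's pose just before it. camera_params takes no time and is no camera call; for the wrist camera it gives the pose at the moment of the call.
- workorder.hand_in(): hands the job in, once; it reports no verdict.
Trained networks look in the newest picture that a camera, given by its name, has taken for a name from the list of things; names that differ only in an ending like _2 or _b are one class to them, and where a whole thing is asked for, a point or a joint stands for the part that bears it (a point fixed in the world has none). Each returns a list of dicts, best first, with "confidence" (0 to 1); they miss things now and then, are a little off and sometimes report something else, mostly with a low value. They report only what shows in the picture. A call takes as long as a camera call. They do not tell look-alikes from the thing itself.
- boxes_of(label, camera): "box" ([left, top, right, bottom] in pixels, round what is visible of it).
- cut_out(label, camera): "pixels" (384x512 bool, what is visible of it) and "box" ([left, top, right, bottom] in pixels, round what is visible of it).
The state is a dict: "clock": time; "q": joint angles; "qd": joint speeds; "joint_efforts": joint torques, N m; "tcp_pos": TCP position; "ee_rot": TCP orientation; "ft_force": force on the tool from outside, world axes, zero at the start; "moment": the same for the moment, N m; "finger_gap": finger opening in m.
Only numpy, scipy, OpenCV 4.12 (cv2) and the standard library are available. Lean on these libraries where they do the work, as an engineer would, in place of code of your own. Each camera call takes 0.05 s, during which the arm holds its last target. There are 200 camera calls.

## Working session

There is one attempt and no reset: what is moved stays moved. The work goes in short steps, Python scripts to look and compute and a shell command to move; the robot and the scene stay as the last step left them, time stands still between calls to the robot, and variables do not carry over. Pictures are saved under pics/ and viewed, about 8 in all and at most 12, crops included, and the job is handed in when it is done.

```bash
mkdir -p pics; cat > h.py <<'E'
import numpy as np, cv2
from cell import robot, eyes, workorder, boxes_of, cut_out
from scipy.spatial.transform import Rotation as R
def cloud(d,p):
    v,u=np.indices(d.shape); K=p["K"]
    c=np.stack([(u-K[0,2])/K[0,0]*d,(v-K[1,2])/K[1,1]*d,d],-1)
    return (c-np.array(p["t"]))@np.array(p["R"])
def save(n,im,crop=None,s=1):
    if crop: im=im[crop[1]:crop[3],crop[0]:crop[2]]
    cv2.imwrite("pics/"+n,cv2.resize(im[...,::-1],None,fx=s,fy=s,interpolation=cv2.INTER_CUBIC))
E
python3 - <<'E'
from h import *
o=robot.get_obs(); print(o["clock"],o["tcp_pos"],o["ee_rot"],o["q"])
ims=[]
for c in ("top","side"):
    im,d=eyes.get_image(c); p=eyes.camera_params(c); W=cloud(d,p); np.savez("/tmp/%s.npz"%c,im=im,d=d,W=W)
    save(c+"0.png",im,s=1.5)
    for l in ["resin_sample_a","v_rail","penlight","penlight_stand","usb_stick","gauge_block","loupe","dish"]:
        for r in cut_out(l,c):
            if r["confidence"]<.2: continue
            m=r["pixels"]&(d>0); w=W[m]
            z=w[:,2]; t=w[z>np.percentile(z,90)-.004]
            print(c,l,round(r["confidence"],2),np.round(r["box"]).astype(int),"lo",w.min(0).round(3),"hi",w.max(0).round(3),"topmid",((np.percentile(t,2,0)+np.percentile(t,98,0))/2).round(3),"rgb",np.median(im[m],0).astype(int))
print(robot.get_obs()["clock"])
E
```

```text
0.0 [ 0.16413992 -0.60280432  0.21405928] [-0.70086285 -0.09408014  0.70088457 -0.09327923] [-1.41062627e+00  4.91562583e-01  1.55945119e+00  2.44331615e-07
  1.09171196e+00 -1.05577541e-01]
top resin_sample_a 0.72 [144 194 160 204] lo [0.437 0.147 0.001] hi [0.466 0.178 0.025] topmid [0.452 0.162 0.021] rgb [78 73 62]
top resin_sample_a 0.68 [202 204 212 210] lo [ 0.421  0.    -0.002] hi [0.452 0.032 0.028] topmid [0.437 0.017 0.023] rgb [190 182 147]
top resin_sample_a 0.42 [245 204 258 218] lo [ 0.417 -0.122 -0.004] hi [ 0.449 -0.087  0.025] topmid [ 0.433 -0.105  0.022] rgb [171 139  96]
top resin_sample_a 0.36 [341 180 352 197] lo [ 0.47  -0.34   0.051] hi [ 0.486 -0.325  0.14 ] topmid [ 0.478 -0.332  0.137] rgb [107 103  92]
top v_rail 0.59 [180 147 265 168] lo [ 0.537 -0.135 -0.006] hi [0.593 0.088 0.021] topmid [ 0.566 -0.023  0.016] rgb [175 173 155]
top penlight 0.64 [347 150 365 169] lo [ 0.55  -0.394 -0.003] hi [ 0.575 -0.352  0.132] topmid [ 0.559 -0.361  0.127] rgb [83 62 80]
top penlight 0.52 [343 228 358 236] lo [ 0.37  -0.352 -0.006] hi [ 0.391 -0.333  0.131] topmid 
[... 1795 characters left out ...]
 [ 32  52 101]
side penlight_stand 0.72 [282 160 312 190] lo [ 0.425 -2.087 -0.718] hi [ 1.091 -0.261  0.065] topmid [ 0.47  -0.313  0.056] rgb [21 20 20]
side usb_stick 0.55 [251 189 271 201] lo [ 0.516 -0.234  0.004] hi [ 0.548 -0.182  0.011] topmid [ 0.532 -0.205  0.009] rgb [111 112 128]
side gauge_block 0.57 [296 198 304 209] lo [ 0.406 -0.22   0.001] hi [ 0.438 -0.184  0.013] topmid [ 0.422 -0.203  0.01 ] rgb [180 170 157]
side loupe 0.71 [209 176 227 198] lo [ 0.627 -0.223  0.005] hi [ 0.664 -0.162  0.045] topmid [ 0.646 -0.182  0.042] rgb [73 66 50]
side dish 0.56 [228 170 247 182] lo [ 0.607 -0.316  0.004] hi [ 0.671 -0.243  0.015] topmid [ 0.638 -0.279  0.012] rgb [167 155 136]
0.9
```

View pics/top0.png

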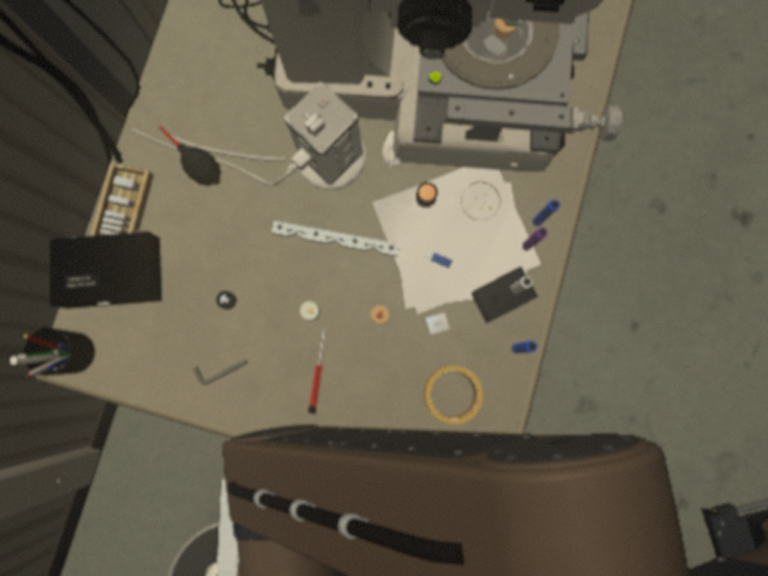

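View pics/side0.png

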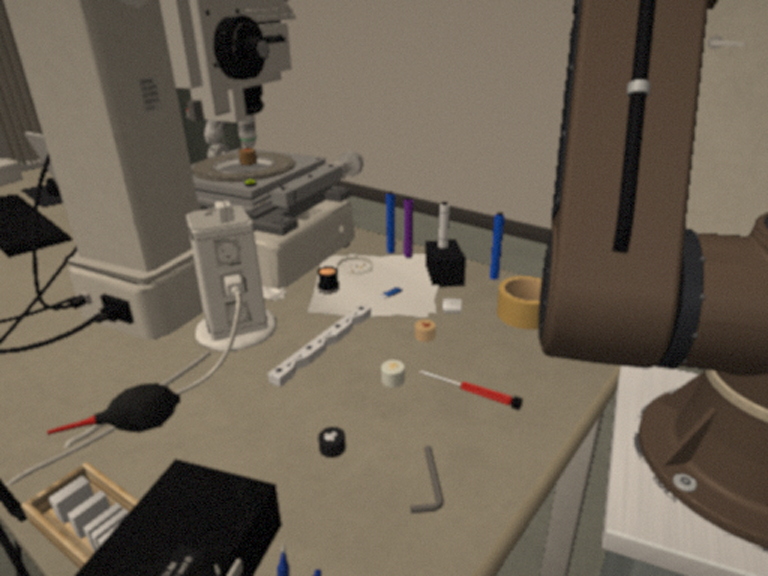

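```bash
python3 - <<'E'
from h import *
for c,b in (("top",(170,140,275,175)),("side",(170,195,255,265))):
    z=np.load(f"/tmp/{c}.npz"); W=z["W"][b[1]:b[3],b[0]:b[2]].reshape(-1,3)
    m=(W[:,2]>.011)&(W[:,2]<.021)&(W[:,0]>.52)&(W[:,0]<.62); r,s,a=cv2.minAreaRect(W[m][:,:2].astype(np.float32)); print(c,r,s,a,m.sum())
    w=W[m]; 
    e=np.polyfit(w[:,1],w[:,0],1); print("x vs y slope",e)
    for y in np.arange(-.13,.09,.01):
        k=abs(w[:,1]-y)<.005
        if k.sum()>2: print(round(y,2),w[k,0].min().round(4),w[k,0].max().round(4),end=" | ")
    print()
o=robot.get_obs();print(R.from_quat(o["ee_rot"]).as_matrix().round(3))
z=np.load("/tmp/side.npz")
save("crop_pen.png",z["im"],(225,110,365,215),5)
E
```

```text
top (0.5653436183929443, -0.02365078032016754) (0.22552667558193207, 0.02189021371304989) 80.53353881835938 582
x vs y slope [0.16543573 0.57008545]
-0.13 0.5371 0.5585 | -0.12 0.5394 0.5587 | -0.11 0.54 0.5612 | -0.1 0.545 0.5633 | -0.09 0.55 0.5637 | -0.08 0.5473 0.5661 | -0.07 0.5465 0.5687 | -0.06 0.5493 0.5708 | -0.05 0.5523 0.5707 | -0.04 0.5517 0.5736 | -0.03 0.5562 0.5758 | -0.02 0.5611 0.5757 | -0.01 0.5584 0.578 | -0.0 0.5593 0.5806 | 0.01 0.5611 0.5808 | 0.02 0.5616 0.5832 | 0.03 0.5635 0.5856 | 0.04 0.5717 0.5854 | 0.05 0.5719 0.5883 | 0.06 0.5709 0.5903 | 0.07 0.5699 0.5902 | 0.08 0.5716 0.5929 | 
side (0.567531943321228, -0.02340874820947647) (0.22725622355937958, 0.024196945130825043) 80.620849609375 633
x vs y slope [0.16480254 0.56996664]
-0.13 0.539 0.5628 | -0.12 0.5397 0.5621 | -0.11 0.5411 0.565 | -0.1 0.5434 0.5652 | -0.09 0.5508 0.5672 | -0.08 0.5492 0.5677 | -0.07 0.5486 0.5702 | -0.06 0.5504 0.5706 | -0.05 0.5511 0.5759 | -0.04 0.553 0.5743 | -0.03 0.5565 0.5772 | -0.02 0.5632 0.5799 | -0.01 0.56 0.5818 | -0.0 0.5596 0.582 | 0.01 0.5621 0.5837 | 0.02 0.5645 0.5864 | 0.03 0.5643 0.5889 | 0.04 0.5686 0.5882 | 0.05 0.5741 0.5913 | 0.06 0.5711 0.5928 | 0.07 0.5722 0.5955 | 0.08 0.5734 0.5949 | 
[[ 0.     0.263 -0.965]
 [-0.    -0.965 -0.263]
 [-1.     0.     0.   ]]
```

Top view (768x576): the silver penlight is in the black stand at (525,283). The look-alikes are blue (546,212), purple (535,238) and blue (523,347), and none of them is in the stand. In the side view the penlight is at (444,222).

The samples are black (227,299), white (309,310) and tan (380,314), and the rail runs from (273,227) to (398,249). One close crop will confirm the penlight choice, then I start moving.

```bash
cat > d.py <<'E'
# prints rows' turn (deg) and shift needed: d.py x y z [tilt]
import sys; from h import *
a=np.array(sys.argv[1:4],float); tilt=float(sys.argv[4]) if len(sys.argv)>4 else 0
u=np.array([.163,.987,0]); T=np.stack([[0,0,-1],-u,[-.987,.163,0]],1)
T=R.from_matrix(T)*R.from_rotvec([0,0,tilt],degrees=True)
o=robot.get_obs(); C=R.from_quat(o["ee_rot"])
print("t",round(o["clock"],2),"tcp",o["tcp_pos"].round(4),"F",np.round(o["ft_force"],1),"gap",round(float(o["finger_gap"]),4),"q",np.round(o["q"],2))
print("turn",(C.inv()*T).as_rotvec(degrees=True).round(2),"shift",C.inv().apply(a-o["tcp_pos"]).round(4))
E
python3 -m crank '8 0 0 0 -.413 -.388 0.5;16 0 0 0 -.413 -.388 0.5;25 0 0 0 -.413 -.388 0.5;25 0 0 0 -.413 -.388 0.5;25 0 0 0 -.413 -.388 0.5;25 0 0 0 -.413 -.388 0.5;25 0 0 .02 -.413 -.388 0.5;25 0 0 .05 -.413 -.388 0.5;25 0 0 .095 -.413 -.388 0.5;25 0 0 .095 -.413 -.388 0.5;25 0 0 .095 -.413 -.388 0.5;25 0 0 .095 -.413 -.388 0.5' 8; python3 d.py .4295 -.103 .1
```

```text
clock: 1.9
tcp_pos: [0.3944, -0.1694, 0.1476]
ee_rot: [0.705, -0.061, -0.704, -0.06]
ft_force: [0.8, -0.5, -0.0]
finger_gap: 0.0482
t 1.9 tcp [ 0.3944 -0.1694  0.1476] F [ 0.8 -0.5 -0. ] gap 0.0482 q [-0.56  0.32  2.1  -0.    0.73  1.18]
turn [-0.41 -0.06 -0.03] shift [ 0.0476 -0.0714 -0.0233]
```

View pics/crop_pen.png

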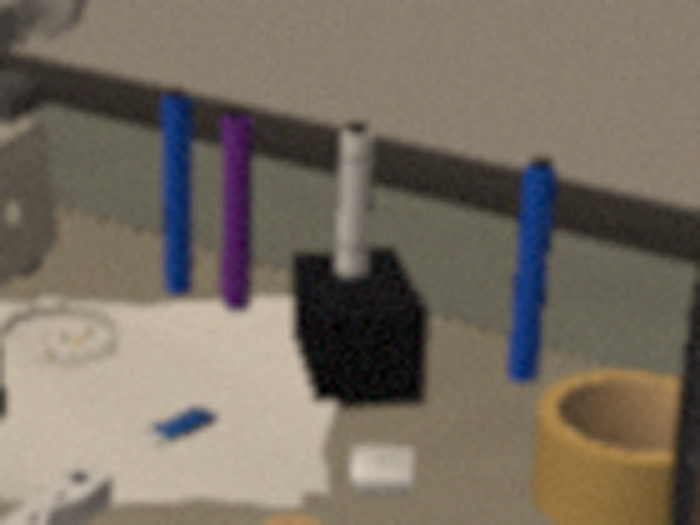

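The crop shows the silver-white penlight in the stand's hole at (355,200), with blue and purple pens standing free on either side, so the silver one is the right choice. Next I move above the tan sample and take a wrist-camera look.

```bash
python3 -m crank '0 0 0 .02 -.071 -.023 0.5;0 0 0 .047 -.071 -.023 0.5;0 0 0 .047 -.071 -.023 0.5;0 0 0 .047 -.071 -.023 0.5' ; python3 - <<'E'
from h import *
p=eyes.camera_params("wrist"); im,d=eyes.get_image("wrist"); W=cloud(d,p); save("w1.png",im,s=1.5)
for r in cut_out("resin_sample_a","wrist"):
    if r["confidence"]<.2: continue
    w=W[r["pixels"]&(d>0)]; t=w[w[:,2]>np.percentile(w[:,2],90)-.004]
    print(r["confidence"],np.round(r["box"]),((np.percentile(t,2,0)+np.percentile(t,98,0))/2).round(4),np.ptp(t,0).round(3))
E
python3 d.py .4295 -.103 .005
```

```text
clock: 2.23
tcp_pos: [0.429, -0.1016, 0.0992]
ee_rot: [-0.704, 0.059, 0.705, 0.059]
ft_force: [-0.2, 0.1, 0.1]
finger_gap: 0.0477
0.78 [115. 194. 154. 227.] [0.4365 0.0165 0.024 ] [0.031 0.032 0.006]
0.69 [244. 177. 277. 213.] [ 0.4321 -0.1045  0.0222] [0.032 0.032 0.005]
0.54 [  0. 199.  16. 232.] [0.4487 0.1524 0.0146] [0.022 0.011 0.007]
t 2.33 tcp [ 0.4291 -0.1038  0.1009] F [ 0.7 -0.2  0.6] gap 0.0473 q [-0.39  0.41  2.12 -0.    0.61  1.35]
turn [-0.37 -0.05 -0.03] shift [ 0.0959 -0.0009 -0.0002]
```

View pics/w1.png

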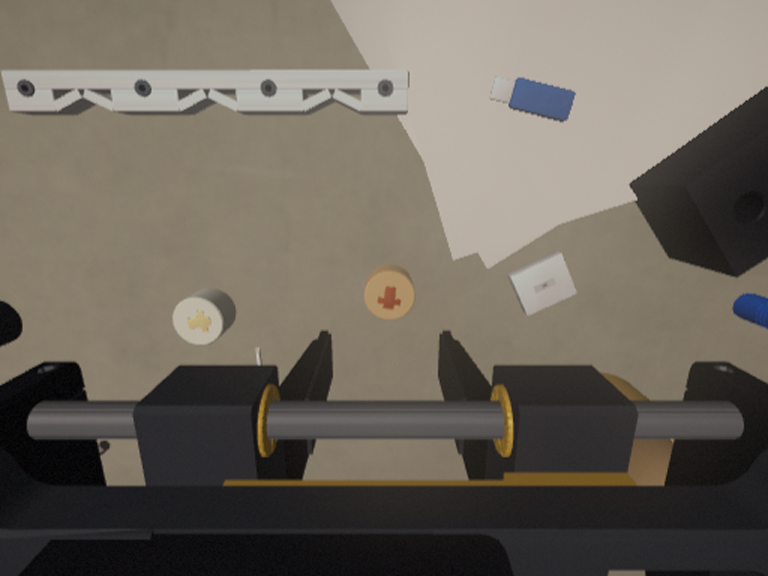

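The wrist view shows the tan sample centred between the fingers at (390,293), white at (200,321), and all three rail notches at (78,92), (205,92) and (331,92). I'll refine the seats from the notch apices while descending on the tan sample.

```bash
python3 -m crank '0 0 0 .04 0 0 0.5;0 0 0 .08 0 0 0.5;0 0 0 .096 0 0 .5;0 0 0 .096 0 0 .5;0 0 0 .096 0 0 1;0 0 0 .096 0 0 1;0 0 0 .096 0 0 1;0 0 0 .096 0 0 1' 6; python3 - <<'E'
from h import *
# photo pose: ray-cast from pose at capture; use depth-free ray with camera rigid offset from tool (current pose now differs)
p=eyes.camera_params("wrist"); o=robot.get_obs(); C=R.from_quat(o["ee_rot"]).as_matrix(); Rc=np.array(p["R"]); 
c=-Rc.T@p["t"]; off=C.T@(c-o["tcp_pos"]); Rt=Rc@C
C0=R.from_quat([-0.704,0.059,0.705,0.059]).as_matrix(); t0=np.array([0.429,-0.1022,0.0998]); c0=t0+C0@off; R0=Rt@C0.T
n=np.array([.987,-.163,0])
for u,v,z in ((77,90,.016),(205,90,.016),(331,90,.016),(8,110,.016),(408,110,.0),(4,70,.016),(408,70,.016)):
    r=R0.T@np.linalg.inv(p["K"])@[u/1.5,v/1.5,1]; X=c0+r*(z-c0[2])/r[2]; print(u,v,X.round(4),"seat",(X-.0176*n).round(4)[:2])
E
python3 d.py .531 -.088 .004
```

```text
clock: 3.0
tcp_pos: [0.43, -0.1045, 0.0065]
ee_rot: [0.706, -0.061, -0.703, -0.06]
ft_force: [-2.8, -4.1, 8.7]
finger_gap: 0.0318
77 90 [0.5777 0.0482 0.016 ] seat [0.5604 0.0511]
205 90 [ 0.5658 -0.0227  0.016 ] seat [ 0.5484 -0.0198]
331 90 [ 0.554  -0.0924  0.016 ] seat [ 0.5366 -0.0895]
8 110 [0.5744 0.0907 0.016 ] seat [0.557  0.0935]
408 110 [ 0.5387 -0.1346  0.    ] seat [ 0.5213 -0.1317]
4 70 [0.5941 0.0844 0.016 ] seat [0.5767 0.0873]
408 70 [ 0.5568 -0.1365  0.016 ] seat [ 0.5394 -0.1336]
t 3.0 tcp [ 0.43   -0.1045  0.0065] F [-2.8 -4.1  8.7] gap 0.0318 q [-0.39  0.61  2.18 -0.    0.35  1.35]
turn [-0.39 -0.23 -0.08] shift [ 0.0028 -0.0334 -0.0967]
```

```bash
python3 -m crank '0 0 0 0 -.008 -.012 1;0 0 0 0 -.016 -.03 1;0 0 0 0 -.025 -.05 1;0 0 0 0 -.033 -.07 1;0 0 0 0 -.033 -.085 1;0 0 0 0 -.033 -.096 1;0 0 0 0 -.033 -.096 1;0 0 0 0 -.033 -.096 1;0 0 0 0 -.033 -.096 1'; python3 d.py .531 -.088 .004
```

```text
clock: 3.75
tcp_pos: [0.5296, -0.0882, 0.0073]
ee_rot: [0.706, -0.061, -0.703, -0.06]
ft_force: [-0.6, 0.3, -0.8]
finger_gap: 0.0316
t 3.75 tcp [ 0.5296 -0.0882  0.0073] F [-0.6  0.3 -0.8] gap 0.0316 q [-0.29  0.67  1.95 -0.    0.52  1.46]
turn [-0.39 -0.24 -0.08] shift [ 0.0033 -0.0004 -0.0013]
```

```bash
python3 -m crank '0 0 0 .001 0 0 .6;0 0 0 .001 0 0 .6;0 0 0 .001 0 .005 .6;0 0 0 .001 0 .02 .6;0 0 0 .001 0 .038 .6;0 0 0 .001 0 .038 1;0 0 0 .001 0 .038 1;0 0 0 .001 0 .038 1;0 0 0 .001 0 .038 1;0 0 0 .001 0 .038 1;0 0 0 .001 0 .03 1;0 0 0 .001 0 .026 1'; python3 d.py .5105 -.085 .005
```

```text
clock: 4.75
tcp_pos: [0.5053, -0.0841, 0.0062]
ee_rot: [0.706, -0.061, -0.703, -0.06]
ft_force: [-0.1, -0.7, 1.0]
finger_gap: 0.0011
t 4.75 tcp [ 0.5053 -0.0841  0.0062] F [-0.1 -0.7  1. ] gap 0.0011 q [-0.29  0.65  2.01 -0.    0.47  1.45]
turn [-0.39 -0.29 -0.09] shift [ 0.0012  0.     -0.0053]
```

```bash
python3 -m crank '0 0 0 .001 0 -.002 1;0 0 0 .001 0 -.004 1;0 0 0 .001 0 -.006 1;0 0 0 .001 0 -.006 1;0 0 0 .001 0 -.006 1'; python3 d.py .5105 -.085 .005
```

```text
clock: 5.17
tcp_pos: [0.5077, -0.0842, 0.0047]
ee_rot: [-0.703, 0.06, 0.706, 0.06]
ft_force: [-15.6, 0.3, 9.0]
finger_gap: 0.0005
t 5.17 tcp [ 0.5077 -0.0842  0.0047] F [-15.6   0.3   9. ] gap 0.0005 q [-0.29  0.66  2.   -0.    0.49  1.45]
turn [-0.38  0.21 -0.04] shift [-0.0003  0.0003 -0.0029]
```

```bash
python3 -m crank '0 0 0 0 0 .01 1;0 0 0 -.02 0 .015 1;0 0 0 -.05 0 .02 .5;0 0 0 -.05 -.03 .05 .5;0 0 0 -.05 -.06 .08 .5;0 0 0 -.05 -.088 .09 .5;0 0 0 -.05 -.088 .09 .5;0 0 0 -.05 -.088 .09 .5;0 0 0 -.03 -.088 .09 .5;0 0 0 -.01 -.088 .09 .5;0 0 0 -.002 -.088 .09 .5;0 0 0 -.002 -.088 .09 .5'; python3 d.py .4335 .0175 .006
```

```text
clock: 6.17
tcp_pos: [0.4338, 0.0171, 0.0055]
ee_rot: [-0.702, 0.061, 0.707, 0.06]
ft_force: [0.2, 1.1, -0.6]
finger_gap: 0.0475
t 6.17 tcp [0.4338 0.0171 0.0055] F [ 0.2  1.1 -0.6] gap 0.0475 q [-0.11  0.61  2.2  -0.    0.35  1.63]
turn [-0.43  0.36 -0.05] shift [-0.0005 -0.0003  0.0003]
```

```bash
python3 -m crank '0 0 0 0 0 0 1;0 0 0 0 0 0 1;0 0 0 0 0 0 1;0 0 0 0 0 0 1;0 0 0 0 .006 -.015 1;0 0 0 0 .012 -.035 1;0 0 0 0 .0185 -.06 1;0 0 0 0 .0185 -.08 1;0 0 0 0 .0185 -.097 1;0 0 0 0 .0185 -.108 1;0 0 0 0 .0185 -.109 1;0 0 0 0 .0185 -.109 1'; python3 d.py .5385 -.019 .006
```

```text
clock: 7.17
tcp_pos: [0.5395, -0.02, 0.0058]
ee_rot: [-0.704, 0.061, 0.705, 0.06]
ft_force: [2.7, -0.6, 5.0]
finger_gap: 0.0313
t 7.17 tcp [ 0.5395 -0.02    0.0058] F [ 2.7 -0.6  5. ] gap 0.0313 q [-0.16  0.68  1.94 -0.    0.53  1.58]
turn [-0.43  0.15 -0.05] shift [-0.0002 -0.0009  0.0012]
```

```bash
python3 -m crank '0 0 0 0 0 0 .6;0 0 0 0 0 0 .6;0 0 0 0 0 .005 .6;0 0 0 0 0 .02 .6;0 0 0 0 0 .037 .6;0 0 0 0 0 .037 1;0 0 0 0 0 .037 1;0 0 0 0 0 .037 1;0 0 0 0 0 .037 1;0 0 0 0 0 .037 1;0 0 0 0 0 .03 1;0 0 0 0 0 .026 1'; python3 -m crank '0 0 0 0 0 -.002 1;0 0 0 0 0 -.004 1;0 0 0 0 0 -.006 1;0 0 0 0 0 -.008 1;0 0 0 0 0 -.008 1;0 0 0 0 0 -.008 1'; python3 d.py .4495 .1645 .006
```

```text
clock: 8.17
tcp_pos: [0.515, -0.0158, 0.0059]
ee_rot: [-0.704, 0.061, 0.705, 0.06]
ft_force: [-0.7, 0.5, 0.4]
finger_gap: 0.0011
clock: 8.67
tcp_pos: [0.5186, -0.0163, 0.0054]
ee_rot: [-0.7, 0.06, 0.709, 0.06]
ft_force: [-17.1, 2.6, 10.1]
finger_gap: 0.0004
t 8.67 tcp [ 0.5186 -0.0163  0.0054] F [-17.1   2.6  10.1] gap 0.0004 q [-0.16  0.66  1.98 -0.    0.51  1.58]
turn [-0.42  0.68 -0.05] shift [ 0.0004 -0.1664  0.0989]
```

```bash
python3 -m crank '0 0 0 0 0 .01 1;0 0 0 -.02 0 .015 1;0 0 0 -.06 0 .02 .5;0 0 0 -.06 -.04 .05 .5;0 0 0 -.06 -.08 .08 .5;0 0 0 -.06 -.12 .098 .5;0 0 0 -.06 -.165 .098 .5;0 0 0 -.06 -.165 .098 .5;0 0 0 -.06 -.165 .098 .5'; python3 - <<'E'
from h import *
p=eyes.camera_params("wrist"); im,d=eyes.get_image("wrist"); W=cloud(d,p); save("w2.png",im,s=1.5)
for r in cut_out("resin_sample_a","wrist"):
    if r["confidence"]<.2: continue
    w=W[r["pixels"]&(d>0)]; t=w[w[:,2]>np.percentile(w[:,2],90)-.004]
    print(r["confidence"],np.round(r["box"]),((np.percentile(t,2,0)+np.percentile(t,98,0))/2).round(4),np.ptp(t,0).round(3))
E
python3 d.py .450 .164 .006
```

```text
clock: 9.42
tcp_pos: [0.451, 0.1663, 0.0666]
ee_rot: [-0.701, 0.059, 0.708, 0.059]
ft_force: [0.2, -0.3, -0.1]
finger_gap: 0.0418
0.97 [240. 184. 275. 229.] [0.4532 0.1649 0.0202] [0.032 0.032 0.005]
0.79 [453.  23. 508.  74.] [ 0.544  -0.0158  0.0236] [0.031 0.025 0.006]
t 9.52 tcp [0.4508 0.1634 0.0663] F [0.  0.4 0.9] gap 0.0462 q [0.21 0.52 2.05 0.01 0.59 1.94]
turn [-0.31  0.67 -0.06] shift [ 0.0604 -0.0005  0.0002]
```

View pics/w2.png

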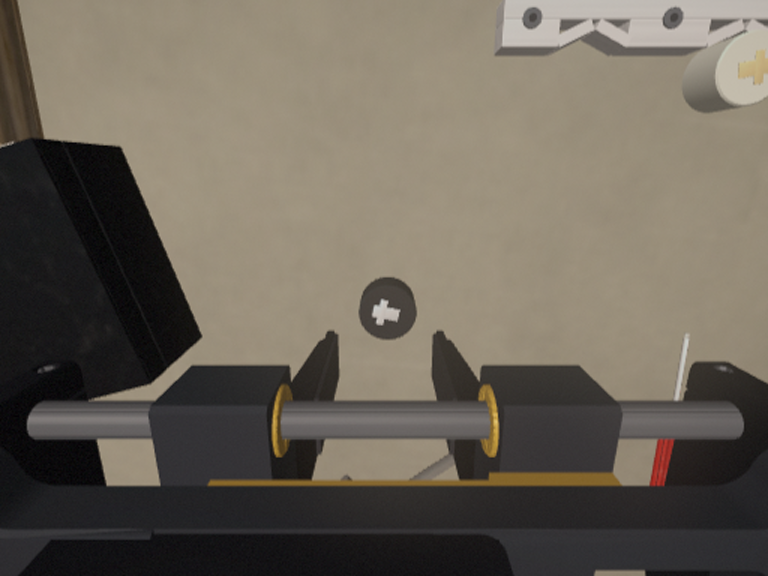

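The wrist view shows the black sample centred at (388,308) and white in the middle notch at (740,70). The box to the left at (100,260) comes near the gripper's body, so I check its height before descending.

```bash
python3 - <<'E'
from h import *
W=np.load("/tmp/top.npz")["W"][150:210,25:112].reshape(-1,3); b=W[W[:,2]>.03]; print(np.percentile(b,[1,50,99],axis=0).round(3))
k=b[:,0]<.5; print(np.percentile(b[k],[1,50,99],axis=0).round(3))
E
```

```text
[[0.435 0.281 0.032]
 [0.497 0.364 0.057]
 [0.568 0.453 0.063]]
[[0.433 0.278 0.033]
 [0.469 0.367 0.057]
 [0.499 0.45  0.064]]
```

```bash
python3 -m crank '0 -.5 0 .03 -.001 0 .5;0 -.5 0 .055 -.001 0 .5;0 -.5 0 .0605 -.001 0 .5;0 -.5 0 .0605 -.001 0 .5;0 -.5 0 .0605 -.001 0 1;0 -.5 0 .0605 -.001 0 1;0 -.5 0 .0605 -.001 0 1;0 -.5 0 .0605 -.001 0 1'; python3 d.py .550 .050 .006
```

```text
clock: 10.18
tcp_pos: [0.4508, 0.1644, 0.0069]
ee_rot: [-0.698, 0.059, 0.711, 0.06]
ft_force: [-0.8, -2.4, 5.4]
finger_gap: 0.0317
t 10.18 tcp [0.4508 0.1644 0.0069] F [-0.8 -2.4  5.4] gap 0.0317 q [0.21 0.63 2.08 0.01 0.45 1.93]
turn [-0.31  1.07 -0.02] shift [-0.0012  0.0961 -0.117 ]
```

```bash
python3 -m crank '0 0 0 0 .012 -.015 1;0 0 0 0 .03 -.035 1;0 0 0 -.001 .05 -.06 1;0 0 0 -.001 .07 -.085 1;0 0 0 -.001 .088 -.105 1;0 0 0 -.0015 .096 -.116 1;0 0 0 -.0015 .096 -.116 1;0 0 0 -.0015 .096 -.116 1'; python3 d.py .550 .050 .006
```

```text
clock: 10.85
tcp_pos: [0.5495, 0.0501, 0.0069]
ee_rot: [-0.699, 0.06, 0.71, 0.06]
ft_force: [1.8, -2.4, 5.3]
finger_gap: 0.0316
t 10.85 tcp [0.5495 0.0501 0.0069] F [ 1.8 -2.4  5.3] gap 0.0316 q [-0.03  0.69  1.9   0.    0.57  1.71]
turn [-0.36  0.96 -0.01] shift [ 0.0008  0.     -0.0005]
```

```bash
python3 -m crank '0 1 0 0 0 0 .6;0 1 0 0 0 0 .6;0 1 0 0 0 .005 .6;0 1 0 0 0 .02 .6;0 1 0 0 0 .037 .6;0 1 0 0 0 .037 1;0 1 0 0 0 .037 1;0 1 0 0 0 .037 1;0 1 0 0 0 .037 1;0 1 0 0 0 .037 1;0 1 0 0 0 .03 1;0 1 0 0 0 .026 1'; python3 -m crank '0 0 0 0 0 -.002 1;0 0 0 0 0 -.004 1;0 0 0 0 0 -.006 1;0 0 0 0 0 -.008 1;0 0 0 0 0 -.009 1;0 0 0 0 0 -.009 1'; python3 d.py .53 .053 .006
```

```text
clock: 11.85
tcp_pos: [0.525, 0.0543, 0.0073]
ee_rot: [0.705, -0.06, -0.704, -0.06]
ft_force: [-0.0, 0.1, 0.4]
finger_gap: 0.0011
clock: 12.35
tcp_pos: [0.5307, 0.0532, 0.007]
ee_rot: [-0.702, 0.06, 0.707, 0.06]
ft_force: [-12.4, 1.8, 7.9]
finger_gap: 0.0005
t 12.35 tcp [0.5307 0.0532 0.007 ] F [-12.4   1.8   7.9] gap 0.0005 q [-0.02  0.67  1.95 -0.    0.53  1.72]
turn [-0.36  0.34 -0.06] shift [0.001  0.0003 0.0007]
```

```bash
python3 -m crank '0 0 0 0 0 .012 1;0 0 0 -.03 0 .03 1;0 0 0 -.07 0 .065 .8;0 0 0 -.11 .03 .065 .5;0 0 0 -.15 .07 .065 .5;0 0 0 -.19 .11 .065 .5;0 0 0 -.19 .156 .065 .5;0 0 0 -.19 .156 .065 .5;0 0 0 -.19 .156 .065 .5'; python3 - <<'E'
from h import *
p=eyes.camera_params("wrist"); im,d=eyes.get_image("wrist"); W=cloud(d,p); save("w3.png",im,s=1.5)
u=np.array([.163,.987,0]); n=np.array([.987,-.163,0])
for l in ("resin_sample_a","penlight"):
  for r in cut_out(l,"wrist"):
    if r["confidence"]<.2: continue
    w=W[r["pixels"]&(d>0)]; t=w[w[:,2]>np.percentile(w[:,2],90)-.004]; c=(np.percentile(t,2,0)+np.percentile(t,98,0))/2
    print(l,round(r["confidence"],2),np.round(r["box"]),c.round(4),"along",(c@u).round(4),"across",(c@n).round(4))
E
python3 d.py .479 -.33 .2
```

```text
clock: 13.1
tcp_pos: [0.4418, -0.0946, 0.2005]
ee_rot: [-0.704, 0.062, 0.705, 0.06]
ft_force: [-0.1, 0.5, -0.4]
finger_gap: 0.0421
resin_sample_a 0.97 [167.  96. 193. 121.] [ 0.5431 -0.0213  0.0244] along 0.0675 across 0.5395
resin_sample_a 0.92 [110.  92. 142. 122.] [0.5556 0.0488 0.0202] along 0.1388 across 0.5404
resin_sample_a 0.8 [229.  91. 252. 119.] [ 0.5327 -0.0887  0.0224] along -0.0007 across 0.5403
penlight 0.9 [454.  12. 512.  52.] [ 0.5581 -0.3543  0.0792] along -0.2587 across 0.6086
penlight 0.77 [455. 108. 512. 128.] [ 0.4783 -0.3263  0.1186] along -0.2441 across 0.5253
penlight 0.72 [435. 182. 512. 226.] [ 0.3805 -0.3364  0.1148] along -0.2701 across 0.4304
penlight 0.5 [468.   1. 488.   3.] [ 0.5969 -0.3769  0.0155] along -0.2747 across 0.6506
penlight 0.43 [380.  80. 490. 172.] [ 0.4693 -0.3098  0.055 ] along -0.2292 across 0.5137
t 13.25 tcp [ 0.4412 -0.0897  0.1975] F [-0.5  0.2  0.1] gap 0.0468 q [-0.35  0.27  1.99 -0.    0.89  1.4 ]
turn [-0.44  0.34 -0.05] shift [-0.0028  0.2303 -0.0782]
```

View pics/w3.png

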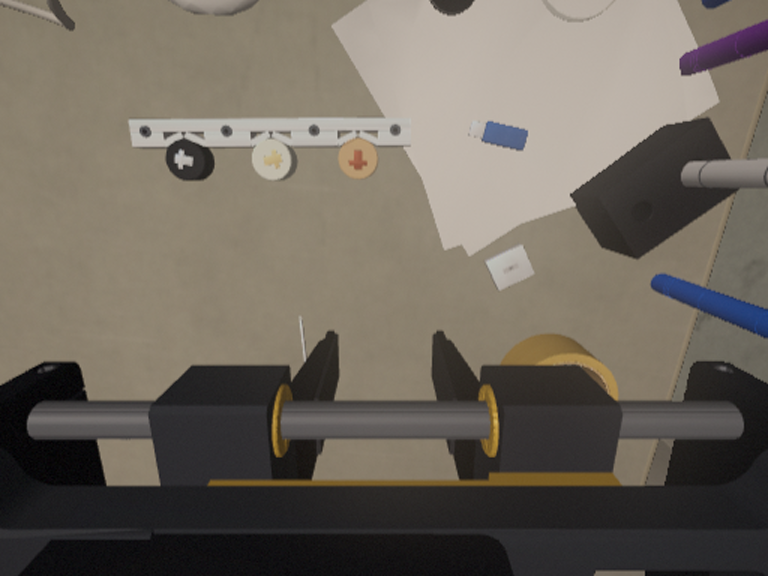

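All three samples sit in the notches at (190,160), (272,159) and (358,159). They are spaced 71 and 68 mm apart and lie within 1 mm of one line. Now to the penlight, which shows at (725,175).

```bash
python3 -m crank '0 0 0 0 .04 -.01 .5;0 0 0 0 .08 -.025 .5;0 0 0 0 .12 -.04 .5;0 0 0 0 .16 -.055 .5;0 0 0 0 .2 -.07 .5;0 0 0 0 .229 -.078 .5;0 0 0 0 .229 -.078 .5;0 0 0 0 .229 -.078 .5;0 0 0 0 .229 -.078 .5;0 0 0 0 .229 -.078 .5'; python3 - <<'E'
from h import *
p=eyes.camera_params("wrist"); im,d=eyes.get_image("wrist"); W=cloud(d,p)
for r in cut_out("penlight","wrist"):
    if r["confidence"]<.2: continue
    m=r["pixels"]&(d>0); w=W[m]; z=w[:,2]
    print(round(r["confidence"],2),np.round(r["box"]),[w[(z>a)&(z<a+.02)].mean(0).round(4) for a in (.065,.085,.105,.125) if ((z>a)&(z<a+.02)).sum()>5],z.max(),np.median(im[m],0))
E
python3 d.py .479 -.329 .080
```

```text
clock: 14.08
tcp_pos: [0.4793, -0.3268, 0.1968]
ee_rot: [-0.702, 0.06, 0.707, 0.06]
ft_force: [-0.2, 0.8, 0.6]
finger_gap: 0.0475
0.97 [274.  30. 306.  77.] [array([ 0.5987, -0.3762,  0.076 ]), array([ 0.599 , -0.3758,  0.0957]), array([ 0.601 , -0.3778,  0.1195]), array([ 0.6036, -0.3803,  0.1279])] 0.13167953119723286 [60. 66. 95.]
0.78 [268.  96. 294. 121.] [array([ 0.5581, -0.3529,  0.0774]), array([ 0.5575, -0.3528,  0.0963]), array([ 0.5591, -0.3586,  0.1224]), array([ 0.5585, -0.3606,  0.1278])] 0.13100340326886678 [112.  78. 117.]
0.76 [254. 179. 273. 217.] [array([ 0.485 , -0.3333,  0.0755]), array([ 0.485 , -0.3336,  0.0951]), array([ 0.4848, -0.3334,  0.1158]), array([ 0.4798, -0.3329,  0.1361])] 0.1410886652984946 [138. 131. 126.]
0.56 [272. 236. 297. 297.] [array([ 0.3861, -0.3422,  0.075 ]), array([ 0.3867, -0.3436,  0.0876]), array([ 0.3747, -0.3391,  0.1245]), array([ 0.3776, -0.3418,  0.1286])] 0.13050960448618237 [ 48.  68. 120.]
t 14.18 tcp [ 0.4793 -0.3272  0.1973] F [ 0.8  0.4 -0.1] gap 0.0477 q [-0.71  0.45  1.69 -0.    1.01  1.03]
turn [-0.34  0.35 -0.04] shift [ 0.1173  0.0017 -0.0007]
```

```bash
python3 -m crank '0 0 0 .03 .005 0 .5;0 0 0 .06 .005 0 .5;0 0 0 .09 .005 0 .5;0 0 0 .117 .005 0 .5;0 0 0 .117 .005 0 .5;0 0 0 .117 .005 0 .5;0 0 0 .117 .005 0 1;0 0 0 .117 .005 0 1;0 0 0 .117 .005 0 1;0 0 0 .117 .005 0 1;0 0 0 .117 .005 0 1;0 0 0 .117 .005 0 1' 30; python3 d.py .480 -.332 .080
```

```text
clock: 15.18
tcp_pos: [0.478, -0.3322, 0.081]
ee_rot: [-0.703, 0.06, 0.706, 0.06]
ft_force: [-0.9, 1.0, 5.7]
finger_gap: 0.0176
t 15.18 tcp [ 0.478  -0.3322  0.081 ] F [-0.9  1.   5.7] gap 0.0176 q [-0.72  0.6   1.79 -0.01  0.76  1.03]
turn [-0.34  0.3  -0.07] shift [ 0.001  -0.0006 -0.002 ]
```

```bash
python3 -m crank '0 0 0 -.008 0 0 1;0 0 0 -.02 0 0 1;0 0 0 -.04 0 0 1;0 0 0 -.065 0 0 1;0 0 0 -.09 0 0 1;0 0 0 -.12 0 0 1;0 0 0 -.15 0 0 1;0 0 0 -.15 0 0 1;0 0 0 -.15 0 0 1'; python3 d.py .5246 -.1399 .20 -45
```

```text
clock: 15.93
tcp_pos: [0.479, -0.3324, 0.2327]
ee_rot: [-0.704, 0.061, 0.706, 0.059]
ft_force: [-0.2, 0.7, -0.7]
finger_gap: 0.0175
t 15.93 tcp [ 0.479  -0.3324  0.2327] F [-0.2  0.7 -0.7] gap 0.0175 q [-0.72  0.41  1.64 -0.    1.09  1.02]
turn [ -0.39  -0.   -45.16] shift [ 0.0321 -0.1975 -0.0125]
```

```bash
python3 -m crank '0 0 -6 0 -.03 0 1;0 0 -12 0 -.06 0 1;0 0 -18 0 -.09 -.004 1;0 0 -24 0 -.12 -.008 1;0 0 -30 0 -.15 -.012 1;0 0 -36 0 -.18 -.0125 1;0 0 -42 0 -.197 -.0125 1;0 0 -45 .01 -.197 -.0125 1;0 0 -45 .03 -.197 -.0125 1;0 0 -45 .03 -.197 -.0125 1;0 0 -45 .03 -.197 -.0125 1'; python3 d.py .5246 -.1399 .139 -45
```

```text
clock: 16.85
tcp_pos: [0.524, -0.1402, 0.2011]
ee_rot: [0.672, 0.213, -0.63, -0.326]
ft_force: [0.0, -0.7, -0.2]
finger_gap: 0.0179
t 16.85 tcp [ 0.524  -0.1402  0.2011] F [ 0.  -0.7 -0.2] gap 0.0179 q [-0.7   0.55  1.74  0.67  1.38  0.73]
turn [-0.49 -0.03 -0.09] shift [ 0.0442  0.0435 -0.0009]
```

```bash
python3 -m crank '0 0 0 .012 .012 0 1;0 0 0 .024 .024 0 1;0 0 0 .034 .034 0 1;0 0 0 .044 .0435 -.001 1;0 0 0 .044 .0435 -.001 1;0 0 0 .044 .0435 -.001 1'; python3 - <<'E'
from h import *
import json
o=robot.get_obs(); C=R.from_quat(o["ee_rot"]).as_matrix(); print("toolx",C[:,0].round(3))
ims=[]
for c in ("side","wrist"):
    p=eyes.camera_params(c); im,d=eyes.get_image(c); W=cloud(d,p); ims.append(im)
    for l in ("penlight","resin_sample_a"):
      for r in cut_out(l,c):
        if r["confidence"]<.2: continue
        m=r["pixels"]&(d>0); w=W[m]; q=(w-o["tcp_pos"])@C
        k=np.abs(q[:,1:]).max(1)<.03
        print(c,l,round(r["confidence"],2),np.round(r["box"]),np.median(w,0).round(3),"tool-frame x range",(np.percentile(q[k],[2,98],axis=0).round(3).tolist() if k.sum()>10 and l=="penlight" else ""))
save("fin.png",np.hstack([ims[0][60:300,100:400],ims[1][0:240,0:512]][:1]),s=2); save("finw.png",ims[1],s=1.5)
E
python3 d.py .5246 -.1399 .139 -45
```

```text
clock: 17.35
tcp_pos: [0.5248, -0.14, 0.1391]
ee_rot: [0.672, 0.213, -0.63, -0.326]
ft_force: [-0.6, -0.5, -0.8]
finger_gap: 0.0175
toolx [ 0.115  0.697 -0.708]
side penlight 0.86 [324. 138. 339. 187.] [ 0.38  -0.336  0.067] tool-frame x range 
side penlight 0.61 [268. 147. 277. 168.] [ 0.558 -0.355  0.045] tool-frame x range 
side penlight 0.52 [234. 155. 255. 189.] [ 0.529 -0.11   0.119] tool-frame x range [[-0.0, -0.011, -0.008], [0.07, 0.003, 0.006]]
side penlight 0.46 [258. 157. 262. 167.] [ 0.603 -0.374  0.019] tool-frame x range 
side resin_sample_a 0.77 [194. 236. 214. 253.] [0.554 0.055 0.02 ] tool-frame x range 
side resin_sample_a 0.74 [214. 223. 233. 237.] [ 0.543 -0.013  0.022] tool-frame x range 
side resin_sample_a 0.59 [176. 201. 250. 257.] [0.573 0.01  0.017] tool-frame x range 
side resin_sample_a 0.44 [233. 207. 248. 224.] [ 0.532 -0.08   0.018] tool-frame x range 
wrist penlight 0.79 [242. 197. 273. 300.] [ 0.53  -0.155  0.154] tool-frame x range [[-0.058, -0.009, -0.009], [0.062, 0.007, 0.004]]
wrist resin_sample_a 0.75 [244. 169. 274. 192.] [ 0.543 -0.028  0.024] tool-frame x range 
wrist resin_sample_a 0.66 [213. 163. 237. 182.] [0.555 0.04  0.02 ] tool-frame x range 
wrist resin_sample_a 0.59 [289. 175. 324. 202.] [ 0.533 -0.095  0.022] tool-frame x range 
t 17.65 tcp [ 0.5248 -0.1401  0.1398] F [-0.3 -0.4 -0.8] gap 0.0178 q [-0.7   0.64  1.78  0.69  1.28  0.65]
turn [-0.46 -0.06 -0.12] shift [0.0007 0.0004 0.0003]
```

View pics/fin.png

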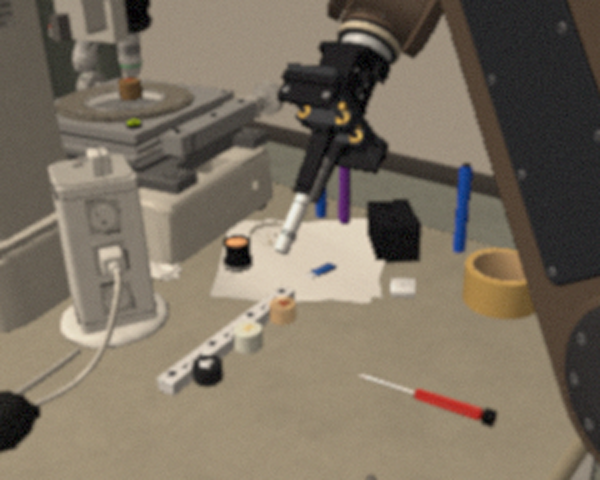

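View pics/finw.png

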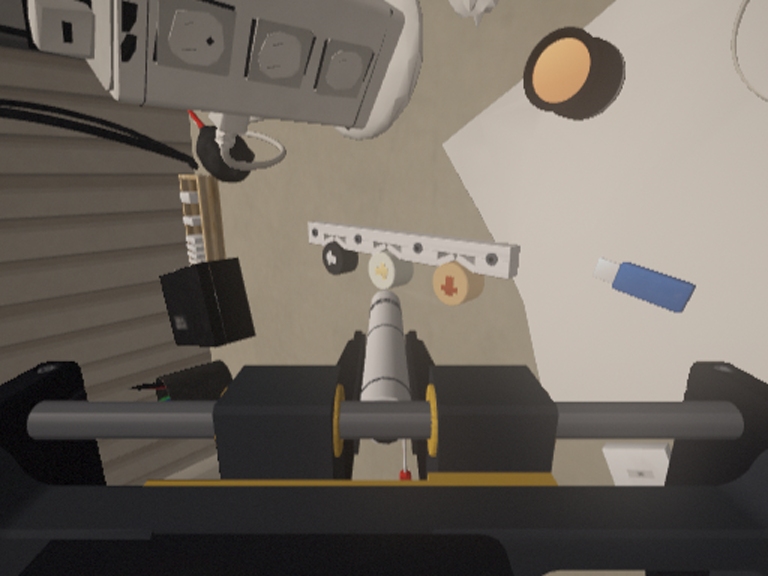

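Side view: the penlight is held at about 45° with its lens at (283,243), and the row is still seated at (207,370), (248,337) and (284,310). Wrist view: the light is lined up on the white middle sample at (388,270).

From these, the lens is about (0.533, -0.091, 0.090), 97 mm from the sample's top and 106 mm from its centre. Elevation is 45° and nothing else is touched, so I'm handing in.

```bash
python3 -c "
from cell import workorder,robot
print(workorder.hand_in(), robot.get_obs()['clock'])"
```

```text
the job is handed in; nothing more can be done
the job is handed in; nothing more can be done
```

The job is done and handed in at about 18 s, but the hand-in gave no verdict.

**Samples:** I gripped each one lightly, slid it along the worktop and pushed it into its notch from behind until it met about 12–17 N of resistance. Black is in the left notch, white in the middle and tan in the right. A wrist-camera check put them 71 and 68 mm apart, against the 70 mm notch spacing, and within 1 mm of one line. Both final pictures show them still seated.

**Penlight:** I drew the silver one straight up out of its stand and tilted it to 45°. It is held in the air with a 30 N grip, pointing at the white middle sample from the right. Its lens is about 97 mm from the sample's top and 106 mm from its centre. Contact force at the wrist reads near zero.

**Small disagreements:**
- The rail position differed by about 2 mm between cameras and contact; I used the contact value.
- The fingertips' height varied by about 1 mm while sliding the tan sample, which is within measurement noise. I did not separately check that its underside never left the worktop.
- I saw no sign that the USB stick, gauge block, loupe, dish or look-alikes moved, though I did not re-measure them.

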